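Function check of the press's emergency stop

ROBOT

A 6-joint arm with a two-finger parallel gripper is mounted at the origin on the work surface. World frame = base frame: x ahead of the robot, y to its left, z up, the work surface at z = 0. Lengths are in mm, angles in rad, forces in N, time in s.
With the tool pointing down it reaches from about 400 to 925 mm from the base axis. Payload 12.5 kg.
Tool frame: the origin (TCP) lies midway between the tips of the shut fingers; the grasp point (between the pads) lies 19 mm behind it (env.grip_depth is the distance from the TCP to the grasp point, in mm); z points along the fingers, y is the line along which they close (so a half turn about z gives the same grasp; the last joint's range is limited). The gripper opens to 95 mm and grips with 3 to 60 N. Pads are 20 mm wide; open, the fingers measure 119 mm over their backs; the gripper's body (75 mm by 180 mm) begins 59 mm behind the grasp point.
Start: joints at [1.095, 0.491, 1.559, -0, 1.092, -0.106], TCP at [225.878, 582.774, 214.661] pointing down, gripper open.
Joint ranges: [-3.1, 3.1], [-0.84, 2.19], [0.05, 2.79], [-1.13, 4.28], [0.06, 2.93], [-2.69, 2.69]. Speed limits (rad/s): [2.22, 2.22, 2.79, 3.14, 3.14, 3.14].

INTERFACE

Orientations are given as [roll, pitch, yaw] about the fixed x, y, z axes, in that order (R = Rz(yaw) Ry(pitch) Rx(roll)).
In Python, from cell import monitor, viewer, order, env gives the robot as it stands.
- The arm moves only by the tool move_arm, never from a script. Its argument "moves" is one flat list of numbers, 4 for each row, row after row: the shift along the tool's x, y, z normalised to -1 to 1, where 1 is 0.15 m, then the turn about the tool's z normalised to -1 to 1, where 1 is pi/2 rad. A call has 1 to 10 rows; each row shifts and turns the commanded pose from where the row before left it, along the tool's axes as they then stand; what a row does not reach is not made up. A row lasts 1/8 s, in which the tool goes at most 62.5 mm and 10.7 degrees, less where a joint would pass 70% of its speed; a pose out of reach is approached as far as the arm can. A call with a number of a shift or a turn outside -1 to 1 is refused whole. A call with a gripper value outside its range is refused whole. "claw" is the finger opening in mm, from 0 to 95.1, set as the call begins (left out, the last holds). The fingers move at their own pace and stop on an object; the grip force is fixed at half the most. Time passes only in rows, so rows that do not move let the fingers close. It gives the time, the measured TCP pose, the force, the opening and the grip force at its end, in the units of the state.
- monitor.state(): the state, without advancing time (a new reading comes with each control period).
- viewer.read_camera(name): name is "scene" or "side" or "wrist"; returns the picture (400x640x3 uint8, red, green, blue); there is no depth.
- viewer.camera_info(name): a dict with "K" (3x3 intrinsics, pixels), "camera_from_world" (4x4, takes a point from world to camera coordinates). Camera axes: x right, y down, z forward; pixel columns grow to the right and rows downward; lengths in mm; the calibration is good to about 2 mm. A picture is of the moment at which its call begins: read the wrist's pose just before it. camera_info takes no time and is no camera call; for the wrist camera it gives the pose at the moment of the call.
- order.job_done(): hands the job in; it is judged then, once.
The state is a dict: "t": time; "joints": joint angles; "qvel": joint speeds; "tau": joint torques, N m; "eef_pos": TCP position; "tcp_rot": TCP orientation; "ft_force": force on the tool from outside, world axes, zero at the start; "moment": the same for the moment, N m; "opening": opening from 0.0 (shut) to 1.0 (fully open); "grip_force": force on a finger pad.
Only numpy, scipy, OpenCV 4.12 (cv2) and the standard library are available. Lean on these libraries where they do the work, as an engineer would, in place of code of your own. Each camera call takes 0.05 s, during which the arm holds its last target. There are 200 camera calls.

TASK

Check the stamping press's emergency stop with a fingertip: press the red mushroom button in until it latches down, then push one of its lugs round clockwise (seen from above) so that the latch lets go and the button springs back out. After that press the blue reset button fully down and let it come back up. Do not press the green button, do not lift or carry anything, and leave the two button boxes and all the other things on the table where they stand.

Things in the scene. Friction and masses are not known exactly. Their poses are not given: they have to be found in the camera images.
- estop_box: Emergency-stop station, fixed to the table: grey box with a yellow top plate, 120 (own x) x 140 (own y) x 70 mm high. Origin: centre of its underside; z up, yaw varies. A fixed black collar (40 mm across) stands 8 mm above the yellow plate; the red head sits on it, on the box's vertical centre line.
- stop_top (a point): Top centre of the red mushroom head (a dome 50 mm across), to be pressed straight down; moves and turns with the head. 43.5 mm above the yellow plate (113.5 mm above the table) when out, about 35 mm above the plate when latched in. With the twist at 0 the head's axes are parallel to the box's. Two lugs stick out along its own +y and -y.
- lug_a (a point): Mid-thickness point on the red lug on the head's own +y side, 40 mm from the turning axis. The lug is 16 mm wide, 14 mm thick, reaches 25 to 48 mm from the axis; its underside is 20 mm above the yellow plate when out, about 11 mm when latched. Pushing its -x side towards the head's +x turns the head clockwise seen from above.
- lug_b (a point): The same point on the other lug, on the head's own -y side, 40 mm from the axis; pushing it towards the head's -x turns the head clockwise.
- estop (a joint): How far the red head is pressed in, m: 0 = fully out, 0.010 = bottom stop. A spring holds it out; it latches at about 0.009 with a peak of about 9 to 10 N, then stays near 0.0085 when let go. It cannot be pulled out; it springs out when the head is twisted.
- estop_head (a joint): Twist of the red head, rad: 0 = rest, grows clockwise seen from above, stop at 0.8. The latch lets go at about 0.4; a light spring (about 0.07 N m there) turns the head back to 0 when let go.
- reset_box: Loose push-button station with a BLUE button: white box 68 (own x) x 90 (own y) x 50 mm high, 0.5 to 1 kg, rubber foot. Origin: centre of its underside; z up. It may stand left or right of the emergency stop.
- reset_top (a point): Centre of the top face of the blue button (32 mm across, on the centre of its box), about 68 mm above the table when out; moves with the button.
- reset (a joint): How far the blue button is pressed, m: 0 = out, 0.006 = fully down (5 N); springs back.
- start_box: Loose push-button station with a GREEN button, otherwise the same as the blue one (68 x 90 x 50 mm, 0.7 kg). Origin: centre of its underside. Not to be pressed.
- start (a joint): How far the green button is pressed, m: 0 = out, 0.006 = fully down.
- tape_roll: Bystander: roll of tan paper tape standing on its side face, outside diameter 80 mm, 38 mm high. Origin: on its underside.
- brass_die: Bystander: small brass and steel stamping die, 50 x 35 mm foot, with a 14 mm dark wooden grip, 64 mm high. Origin: on its underside.
- cleaner: Bystander: white bottle with a red cap, 56 mm across, 130 mm high. Origin: on its underside.
- foil_spool: Bystander: copper-coloured spool, 68 mm across, 56 mm high. Origin: on its underside.
- brush: Bystander: hand brush lying flat on the table. Origin: at its underside, z up.
- tin: Bystander: open steel cup, 66 mm across, 60 mm high. Origin: on its underside.
Not all that is in view belongs to the job. What is shaped like the estop_box but pink or turquoise is not meant. What is shaped like the reset_box but yellow is not meant.

How it is judged (in metres and radians):
On the way, in this order (a step that is already met when the one before it is completed fails the run):
1. the red button is pressed in to its latched depth, not twisted (value of joint estop above 0.0078 m and value of joint estop_head below 0.1 rad), for 0.2 s.
2. the head is twisted clockwise while it is in (value of joint estop above 0.006 m and value of joint estop_head above 0.17 rad).
3. the red button has sprung back out (value of joint estop below 0.002 m), for 0.1 s.
4. the blue button is pressed down (value of joint reset above 0.0045 m), for 0.05 s.
At the end, for the whole second after the job is handed in: The red button is out (within 2 mm) and turned back to rest (within 0.12 rad), the blue and green buttons are up (within 1.5 mm), and the two button boxes and the other loose things stand within 25 mm of where they began, the boxes at rest (value of joint estop below 0.002 m and value of joint estop_head below 0.12 rad and value of joint each of reset, start below 0.0015 m and distance of each of tape_roll, brass_die, cleaner, foil_spool, brush, tin, reset_box, start_box from where it was at the start of the episode below 0.025 m and linear speed of each of reset_box, start_box below 0.02 m/s); the robot touches nothing.
It fails at once if the green button is pressed (more than 2.5 mm) (value of joint start above 0.0025 m).
It fails at once if a button box or another loose thing is lifted, carried or pushed more than 25 mm (distance of any of tape_roll, brass_die, cleaner, foil_spool, brush, tin, reset_box, start_box from where it was at the start of the episode above 0.025 m).
It fails at once if a button box is lifted off the table (more than 8 mm) (height (world z) of any of reset_box, start_box above 0.008 m).
It also fails if it takes over 58 s, if anything falls off the work surface, if the arm or the gripper's body presses on something with over 40 N, if the wrist force passes 120 N, or if a joint passes its speed limit or range.

## Working session

There is one attempt and no reset: what is moved stays moved. The work goes in short steps, Python scripts to look and compute and a tool call to move; the robot and the scene stay as the last step left them, time stands still between calls to the robot, and variables do not carry over. Pictures are saved under pics/ and viewed, at most 10 in all, crops included, and the job is handed in when it is done.

Besides the shell and the picture viewer there is one more tool, called after "Emit:" by a JSON object that holds its "method" and its "body". move_arm: Moves the arm, as the interface text tells. Scaled input: -1 to 1 covers 0.15 m each way for a shift and pi/2 rad each way for a turn. Its arguments: {"type":"object","properties":{"moves":{"type":"array"},"claw":{"type":"number"}},"required":["moves"]}

```bash
mkdir -p pics; cat > h.py <<'E'
import numpy as np, cv2
from cell import monitor, viewer, order, env
def shot(n,f):
    im=viewer.read_camera(n); cv2.imwrite(f'pics/{f}.png',cv2.cvtColor(im,cv2.COLOR_RGB2BGR)); return im
def ray(n,uv,info=None):
    i=info or viewer.camera_info(n); T=np.array(i['camera_from_world']); K=np.array(i['K'])
    R=T[:3,:3]; o=-R.T@T[:3,3]; d=R.T@np.linalg.solve(K,[uv[0],uv[1],1.]); return o,d
def onz(n,uv,z,info=None):
    o,d=ray(n,uv,info); return o+d*(z-o[2])/d[2]
def proj(n,p):
    i=viewer.camera_info(n); T=np.array(i['camera_from_world']); c=T[:3,:3]@p+T[:3,3]; q=np.array(i['K'])@c; return q[:2]/q[2]
E
python3 - <<'E'
from h import *
a=shot('scene','scene0');b=shot('side','side0')
s=monitor.state();print(s['eef_pos'],s['tcp_rot'],s['t'])
for n in('scene','side','wrist'):print(n,ray(n,(320,200)))
E
```

```text
[225.77882474 582.5621718  214.13101937] [-3.14061595e+00 -7.29357929e-05  2.77182643e+00] 0.1
scene (array([1363.75311514,   95.51654019,  992.32165464]), array([-0.68055358, -0.08458879, -0.7281848 ]))
side (array([ 319.46570503, -957.15511526, 1063.82277065]), array([ 0.15188914,  0.69435685, -0.70344471]))
wrist (array([159.86593496, 608.62310271, 385.10742203]), array([ 0.25467236, -0.08833426, -0.96311279]))
```

View pics/scene0.png

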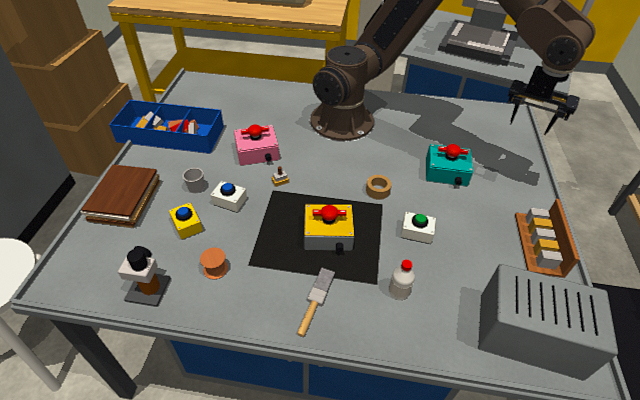

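View pics/side0.png

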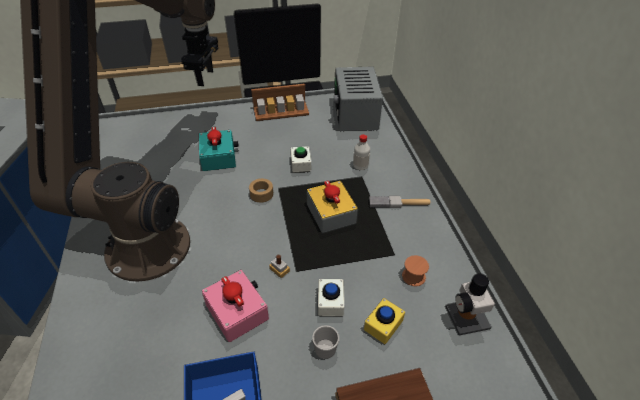

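Candidates for the e-stop in the scene view are grey/yellow (329,225), pink (257,143) and turquoise (450,163). The grey/yellow one is meant. Blue buttons are on a white box (228,196) and a yellow box (185,220), and the white one is meant. Green is at (420,226). I'll confirm with one crop and measure.

```bash
cat > m.py <<'E'
from h import *
from scipy.optimize import least_squares
ims={n:cv2.cvtColor(cv2.imread(f'pics/{n}0.png'),cv2.COLOR_BGR2HSV) for n in('scene','side')}
win={'scene':dict(e=(300,195,360,255),r=(205,175,250,215),g=(400,205,440,245)),
     'side':dict(e=(300,175,365,235),r=(312,272,350,320),g=(285,140,315,175))}
rng=dict(yel=((18,120,100),(35,255,255)),red=((0,150,60),(8,255,255)),blue=((100,140,40),(130,255,255)),green=((45,120,40),(85,255,255)),white=((0,0,140),(179,50,255)))
def mask(n,w,c):
    x0,y0,x1,y1=win[n][w]; m=np.zeros((400,640),np.uint8)
    m[y0:y1,x0:x1]=cv2.inRange(ims[n],*map(np.array,rng[c]))[y0:y1,x0:x1]
    if c=='red': m[y0:y1,x0:x1]|=cv2.inRange(ims[n],(172,150,60),(179,255,255))[y0:y1,x0:x1]
    k,l,s,ce=cv2.connectedComponentsWithStats(m); i=1+np.argmax(s[1:,4]); return (l==i).astype(np.uint8),ce[i],s[i]
def tri(a,b):
    A=[];B=[]
    (o1,d1),(o2,d2)=ray('scene',a),ray('side',b)
    t=np.linalg.lstsq(np.c_[d1,-d2],o2-o1,rcond=None)[0]; p,q=o1+d1*t[0],o2+d2*t[1]; return (p+q)/2,np.linalg.norm(p-q)
if __name__=='__main__':
    for w,c,z in(('e','red',100),('r','blue',63),('g','green',63)):
        cs=[mask(n,w,c)[1] for n in ims]; print(c,cs,tri(*cs),[onz(n,u,z).round(1) for n,u in zip(ims,cs)])
    for n in ims:
        m=mask(n,'e','yel')[0]|mask(n,'e','red')[0]
        P=np.array([onz(n,(x,y),70)[:2] for y,x in zip(*np.nonzero(mask(n,'e','yel')[0]))],np.float32)
        print(n,'plate',cv2.minAreaRect(P))
        for w in'rg':
            Q=np.array([onz(n,(x,y),50)[:2] for y,x in zip(*np.nonzero(mask(n,w,'white')[0]))],np.float32); print(n,w,cv2.minAreaRect(Q))
    a=cv2.imread('pics/scene0.png')[165:265,160:450]; b=cv2.imread('pics/side0.png')[140:350,270:420]
    a=cv2.resize(a,None,fx=1.6,fy=1.6); b=cv2.resize(b,None,fx=2,fy=2)
    c=np.zeros((420,800,3),np.uint8); c[:160,:464]=a; c[:,470:770]=b; cv2.imwrite('pics/crop.png',c)
E
python3 m.py
```

```text
red [array([328.90540541, 212.32094595]), array([331.70588235, 191.70098039])] (array([571.03834143,  23.78278934,  98.61392338]), np.float64(0.4083052397087571)) [array([572.5,  23.8, 100. ]), array([570.6,  22.6, 100. ])]
blue [array([227.09876543, 187.16049383]), array([330.91596639, 288.74789916])] (array([ 494.51811573, -302.0652164 ,   66.08169996]), np.float64(0.7617568126605783)) [array([ 492. , -303.6,   63. ]), array([ 494.8, -299.7,   63. ])]
green [array([420.19148936, 218.41489362]), array([300.34042553, 150.46808511])] (array([518.68017545, 284.83920173,  65.63524924]), np.float64(0.38838862727601264)) [array([516.5, 285.2,  63. ]), array([519.1, 288.4,  63. ])]
scene plate ((571.4024658203125, 23.386314392089844), (117.07610321044922, 139.8083953857422), 10.05837345123291)
scene r ((507.6487731933594, -303.8455505371094), (180.86463928222656, 140.9333953857422), 15.335015296936035)Traceback (most recent call last):
  File "m.py", line 24, in <module>
    Q=np.array([onz(n,(x,y),50)[:2] for y,x in zip(*np.nonzero(mask(n,w,'white')[0]))],np.float32); print(n,w,cv2.minAreaRect(Q))
                ~~~^^^^^^^^^^^^
  File "h.py", line 9, in onz
    o,d=ray(n,uv,info); return o+d*(z-o[2])/d[2]
        ~~~^^^^^^^^^^^
  File "h.py", line 6, in ray
    i=info or viewer.camera_info(n); T=np.array(i['camera_from_world']); K=np.array(i['K'])
              ~~~~~~~~~~~~~~~~~~^^^
ValueError: time passes only in moves, steps and waits
```

The plate measures 117x140 mm at centre (571,23) with yaw about 10°, which matches the given size. I'll cache the calibration and confirm with the crop.

```bash
python3 - <<'E'
import re
s=open('h.py').read()
s=s.replace("def ray(","_c={}\ndef info_(n):\n    if n not in _c: _c[n]=viewer.camera_info(n)\n    return _c[n]\ndef ray(").replace("info or viewer.camera_info(n)","info or info_(n)").replace("i=viewer.camera_info(n); T","i=info_(n); T")
open('h.py','w').write(s)
E
python3 m.py | tail -4; python3 -c "
from h import *
s=monitor.state();print(s['t'])
for z in(100,):print(onz('wrist',(320,200),z))"
```

```text
scene g ((515.64501953125, 283.80523681640625), (115.9822769165039, 156.1741485595703), 87.68328094482422)
side plate ((570.7457275390625, 23.76470184326172), (118.38045501708984, 139.2364501953125), 9.250273704528809)
side r ((494.4858093261719, -303.0924072265625), (87.28239440917969, 68.66753387451172), 78.26069641113281)
side g ((518.59912109375, 283.6798095703125), (92.3709716796875, 69.43024444580078), 84.79470825195312)
0.1
[235.25583913 582.4737736  100.        ]
```

View pics/crop.png

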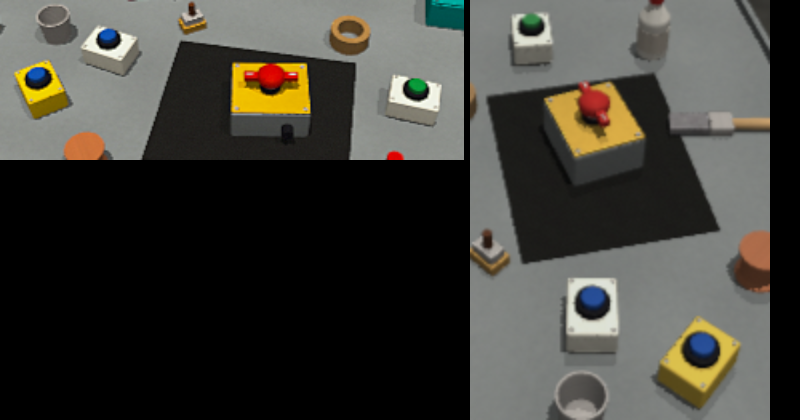

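The crop confirms it: the yellow-topped grey e-stop has its lugs along ±y, the white box carries the blue button, and the yellow box is the decoy. First I'll turn the tool to line up with the box and shut the fingers.

Emit:
{"method": "move_arm", "body": {"moves": [0, 0, 0, -0.114, 0, 0, 0, -0.114, 0, 0, 0, -0.114, 0, 0, 0, 0, 0, 0, 0, 0], "claw": 0}}

```text
t: 0.72
eef_pos: [225.8, 582.7, 214.5]
tcp_rot: [-3.141, -0.0, -2.978]
ft_force: [-0.5, 0.1, 0.6]
opening: 0.533
grip_force: 0.0
```

```bash
cat > d.py <<'E'
import sys
from h import *
from scipy.spatial.transform import Rotation as Ro
s=monitor.state(); R=Ro.from_euler('xyz',s['tcp_rot']).as_matrix(); p=np.array(s['eef_pos'])
print('t',s['t'],'pos',p.round(1),'yaw',np.degrees(s['tcp_rot']).round(1),'F',np.round(s['ft_force'],1))
C=np.array([571,23.6,0]); B=Ro.from_euler('z',9.65,degrees=True).as_matrix()
print('in box frame',(B.T@(p-C)).round(1))
if len(sys.argv)>4:
    q=np.array(list(map(float,sys.argv[2:5])))
    if sys.argv[1]=='b': q=C+B@q
    print('go tool mm',(R.T@(q-p)).round(1),'norm',(R.T@(q-p)/150).round(3))
E
python3 d.py b 0 0 150
```

```text
t 0.725 pos [225.8 582.7 214.5] yaw [-180.    -0.  -170.6] F [-0.5  0.1  0.6]
in box frame [-246.6  609.1  214.5]
go tool mm [-249.6 -607.8   64.6] norm [-1.664 -4.052  0.43 ]
```

Emit:
{"method": "move_arm", "body": {"moves": [-0.139, -0.338, 0, 0, -0.139, -0.338, 0, 0, -0.139, -0.338, 0, 0, -0.139, -0.338, 0, 0, -0.139, -0.338, 0, 0, -0.139, -0.338, 0, 0, -0.139, -0.338, 0, 0, -0.139, -0.338, 0, 0, -0.139, -0.338, 0, 0, -0.139, -0.338, 0, 0]}}

```text
t: 1.98
eef_pos: [516.7, 115.9, 214.8]
tcp_rot: [3.141, 0.0, -2.978]
ft_force: [0.2, 0.2, -0.2]
opening: 0.001
grip_force: 0.0
```

Emit:
{"method": "move_arm", "body": {"moves": [-0.139, -0.338, 0, 0, -0.139, -0.338, 0, 0, 0, 0, 0.2, 0, 0, 0, 0.2, 0, 0, 0, 0, 0, 0, 0, 0, 0]}}

```text
t: 2.72
eef_pos: [574.4, 24.7, 155.7]
tcp_rot: [-3.141, 0.001, -2.975]
ft_force: [0.7, 0.8, -0.8]
opening: 0.003
grip_force: 0.0
```

```bash
python3 d.py b 0 0 118; python3 -c "
from h import *
shot('scene','scene1')
a=cv2.imread('pics/scene1.png')[110:270,220:440]; cv2.imwrite('pics/c1.png',cv2.resize(a,None,fx=3,fy=3))"
```

```text
t 2.725 pos [574.4  24.7 155.7] yaw [-1.800e+02  1.000e-01 -1.705e+02] F [ 0.7  0.8 -0.8]
in box frame [  3.6   0.5 155.7]
go tool mm [ 3.6 -0.5 37.7] norm [ 0.024 -0.003  0.251]
```

View pics/c1.png

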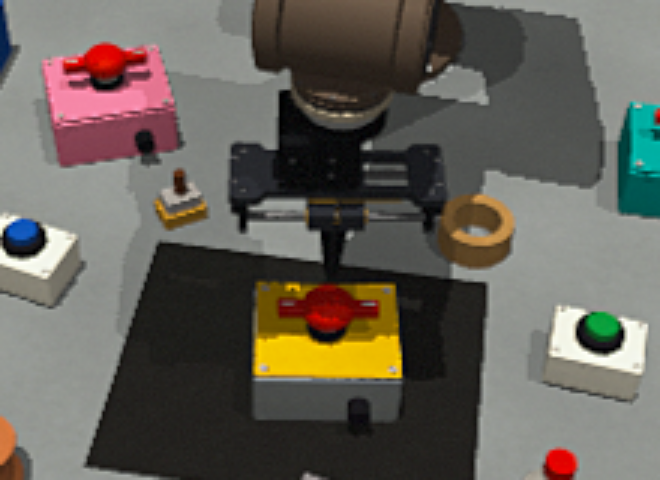

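The shut fingertips at crop (330,272) are just above the red dome, with the lugs left and right of it. Descending to press.

Emit:
{"method": "move_arm", "body": {"moves": [0.024, -0.003, 0.13, 0, 0, 0, 0.12, 0, 0, 0, 0, 0, 0, 0, 0.03, 0, 0, 0, 0.03, 0, 0, 0, 0.02, 0, 0, 0, 0, 0]}}

```text
t: 3.65
eef_pos: [571.2, 23.6, 106.0]
tcp_rot: [-3.141, 0.002, -2.974]
ft_force: [1.0, -0.7, 5.7]
opening: 0.005
grip_force: 2.3
```

Emit:
{"method": "move_arm", "body": {"moves": [0, 0, 0.014, 0, 0, 0, 0.005, 0, 0, 0, 0, 0, 0, 0, 0, 0, 0, 0, 0, 0]}}

```text
t: 4.28
eef_pos: [571.3, 23.5, 103.5]
tcp_rot: [-3.141, 0.002, -2.974]
ft_force: [-1.2, 0.3, 8.4]
opening: 0.002
grip_force: 4.2
```

Emit:
{"method": "move_arm", "body": {"moves": [0, 0, 0.008, 0, 0, 0, 0, 0, 0, 0, 0, 0]}}

```text
t: 4.65
eef_pos: [571.5, 23.5, 103.3]
tcp_rot: [-3.141, 0.004, -2.974]
ft_force: [-3.2, 0.7, 20.1]
opening: 0.004
grip_force: 9.4
```

Bottom stop reached at 20 N. I'll lift off and move to the -x side of lug_a, in the box frame about (-30, 43).

Emit:
{"method": "move_arm", "body": {"moves": [0, 0, -0.1, 0, 0, 0, -0.1, 0, 0, 0, 0, 0, 0.1, 0.14, 0, 0, 0.1, 0.147, 0, 0, 0, 0, 0, 0, 0, 0, 0, 0]}}

```text
t: 5.52
eef_pos: [534.3, 60.7, 131.0]
tcp_rot: [-3.142, 0.0, -2.974]
ft_force: [0.3, 0.9, 0.2]
opening: 0.007
grip_force: 0.0
```

```bash
python3 d.py b -30 43 85; python3 -c "
from h import *
shot('side','side2')
i=cv2.imread('pics/side2.png')[150:250,280:400]; cv2.imwrite('pics/c2.png',cv2.resize(i,None,fx=5,fy=5))"
```

```text
t 5.525 pos [534.3  60.7 131. ] yaw [-180.     0.  -170.4] F [0.3 0.9 0.2]
in box frame [-30.   42.7 131. ]
go tool mm [ 0.1  0.3 46. ] norm [0.    0.002 0.307]
```

View pics/c2.png

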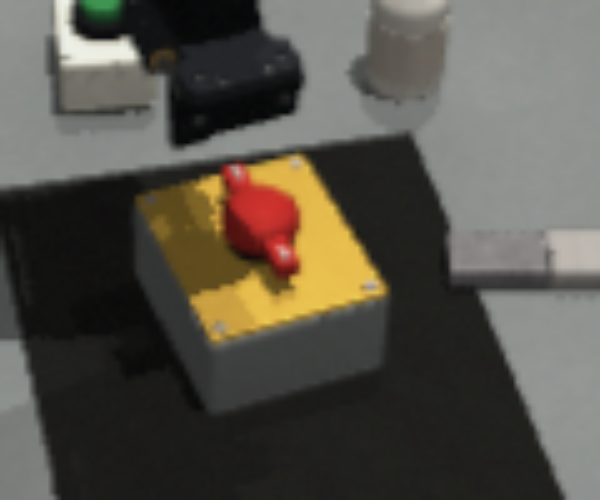

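The red head (260,215 in the crop) now sits low on its collar, so it is latched. The fingertip is up and left of the far lug (235,175), as intended. Descending beside it.

Emit:
{"method": "move_arm", "body": {"moves": [0, 0, 0.11, 0, 0, 0, 0.11, 0, 0, 0, 0.087, 0, 0, 0, 0, 0, 0, 0, 0, 0]}}

```text
t: 6.2
eef_pos: [534.1, 60.9, 85.3]
tcp_rot: [-3.142, 0.0, -2.974]
ft_force: [0.0, 0.6, 0.7]
opening: 0.011
grip_force: 0.0
```

Emit:
{"method": "move_arm", "body": {"moves": [-0.03, 0, 0, 0, -0.03, 0, 0, 0, -0.02, 0, 0, 0, -0.02, 0, 0, 0, -0.02, 0, 0, 0, -0.02, 0, 0, 0, -0.02, 0, 0, 0, 0, 0, 0, 0, 0, 0, 0, 0]}}

```text
t: 7.32
eef_pos: [557.5, 64.9, 85.0]
tcp_rot: [-3.142, 0.0, -2.974]
ft_force: [-0.9, 0.3, 1.4]
opening: 0.008
grip_force: 0.6
```

```bash
python3 d.py
```

```text
t 7.325 pos [557.5  64.9  85. ] yaw [-180.     0.  -170.4] F [-0.9  0.3  1.4]
in box frame [-6.4 43.  85. ]
```

Emit:
{"method": "move_arm", "body": {"moves": [-0.02, 0, 0, 0, -0.02, 0, 0, 0, -0.015, 0, 0, 0, 0, 0, 0, 0, 0, 0, 0, 0]}}

```text
t: 7.95
eef_pos: [565.5, 66.3, 85.0]
tcp_rot: [3.141, -0.0, -2.974]
ft_force: [-2.6, -0.2, 0.1]
opening: -0.001
grip_force: 1.1
```

```bash
python3 d.py;  python3 -c "
from h import *
shot('side','side3')
i=cv2.imread('pics/side3.png')[150:250,280:400]; cv2.imwrite('pics/c3.png',cv2.resize(i,None,fx=5,fy=5))"
```

```text
t 7.95 pos [565.5  66.3  85. ] yaw [ 180.    -0.  -170.4] F [-2.6 -0.2  0.1]
in box frame [ 1.7 43.1 85. ]
```

View pics/c3.png

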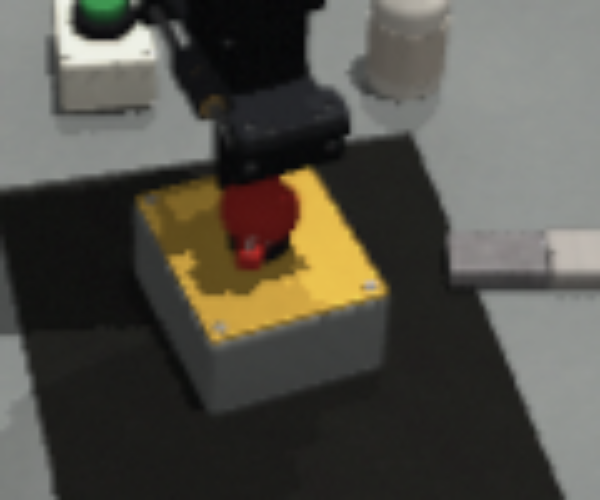

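The head is twisted (near lug now at 250,255) and the black collar shows again, so it has sprung out. Backing off and rising.

Emit:
{"method": "move_arm", "body": {"moves": [0.04, 0, 0, 0, 0.06, 0, 0, 0, 0.08, 0, 0, 0, 0.1, 0, 0, 0, 0, 0, 0, 0, 0, 0, -0.25, 0, 0, 0, -0.3, 0, 0, 0, 0, 0, 0, 0, 0, 0]}}

```text
t: 9.12
eef_pos: [524.0, 59.3, 167.2]
tcp_rot: [3.142, 0.0, -2.974]
ft_force: [-0.1, -0.3, 0.4]
opening: 0.002
grip_force: 0.0
```

```bash
python3 d.py w 494.5 -302 167;  python3 -c "
from h import *
shot('side','side4')
i=cv2.imread('pics/side4.png')[150:250,280:400]; cv2.imwrite('pics/c4.png',cv2.resize(i,None,fx=5,fy=5))"
```

```text
t 9.125 pos [524.   59.3 167.2] yaw [ 180.     0.  -170.4] F [-0.1 -0.3  0.4]
in box frame [-40.3  43.1 167.2]
go tool mm [ 8.930e+01 -3.514e+02  2.000e-01] norm [ 5.950e-01 -2.342e+00  1.000e-03]
```

View pics/c4.png

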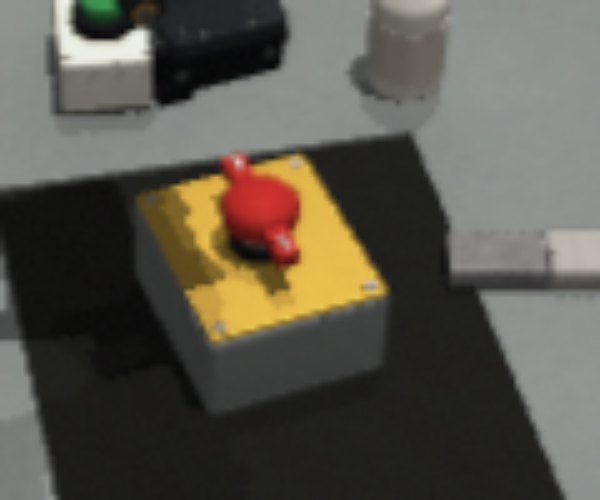

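The head is out (at 260,205, collar visible) and back at rest. On to the blue button.

Emit:
{"method": "move_arm", "body": {"moves": [0.074, -0.293, 0, 0, 0.074, -0.293, 0, 0, 0.075, -0.293, 0, 0, 0.075, -0.293, 0, 0, 0.074, -0.293, 0, 0, 0.074, -0.293, 0, 0, 0.075, -0.293, 0, 0, 0.074, -0.293, 0, 0, 0, 0, 0, 0, 0, 0, 0, 0]}}

```text
t: 10.42
eef_pos: [494.3, -301.6, 166.4]
tcp_rot: [3.14, -0.001, -2.975]
ft_force: [0.5, 0.1, 0.5]
opening: 0.004
grip_force: 0.0
```

Emit:
{"method": "move_arm", "body": {"moves": [0, 0, 0.25, 0, 0, 0, 0.25, 0, 0, 0, 0.08, 0, 0, 0, 0, 0, 0, 0, 0, 0]}}

```text
t: 11.05
eef_pos: [495.3, -302.3, 81.7]
tcp_rot: [-3.14, 0.001, -2.974]
ft_force: [0.1, 0.1, -0.5]
opening: 0.004
grip_force: 0.0
```

```bash
python3 d.py w 494.5 -302.3 68;  python3 -c "
from h import *
shot('side','side5')
i=cv2.imread('pics/side5.png')[230:340,270:400]; cv2.imwrite('pics/c5.png',cv2.resize(i,None,fx=4,fy=4))"
```

```text
t 11.05 pos [ 495.3 -302.3   81.7] yaw [-1.799e+02  1.000e-01 -1.704e+02] F [ 0.1  0.1 -0.5]
in box frame [-129.2 -308.6   81.7]
go tool mm [ 0.8  0.1 13.7] norm [0.005 0.001 0.091]
```

View pics/c5.png

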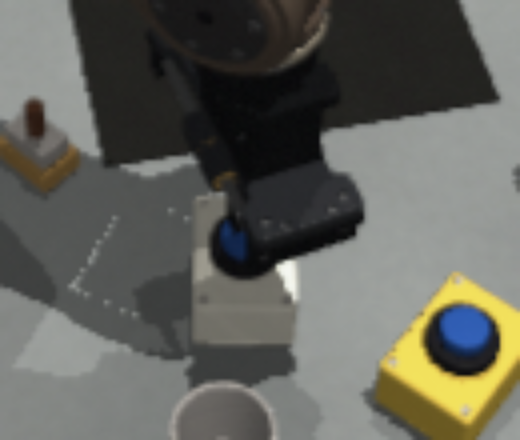

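The fingertip is over the blue button (235,240 in the crop). Pressing straight down.

Emit:
{"method": "move_arm", "body": {"moves": [0, 0, 0.06, 0, 0, 0, 0.035, 0, 0, 0, 0.02, 0, 0, 0, 0.015, 0, 0, 0, 0, 0, 0, 0, 0, 0]}}

```text
t: 11.85
eef_pos: [495.3, -302.6, 65.4]
tcp_rot: [-3.139, 0.003, -2.974]
ft_force: [-11.3, 8.6, 53.6]
opening: 0.008
grip_force: 26.5
```

53 N means it hit something hard. I'll lift slowly and watch the force to see whether the button spring is travelling.

Emit:
{"method": "move_arm", "body": {"moves": [0, 0, -0.024, 0, 0, 0, 0, 0, 0, 0, 0, 0]}}

```text
t: 12.22
eef_pos: [495.2, -302.5, 66.1]
tcp_rot: [-3.14, 0.001, -2.974]
ft_force: [-2.3, 1.4, 19.2]
opening: 0.002
grip_force: 9.4
```

Emit:
{"method": "move_arm", "body": {"moves": [0, 0, -0.01, 0, 0, 0, 0, 0, 0, 0, 0, 0]}}

```text
t: 12.6
eef_pos: [495.1, -302.5, 66.3]
tcp_rot: [-3.141, 0.001, -2.974]
ft_force: [1.7, -0.8, 6.0]
opening: 0.003
grip_force: 3.1
```

Emit:
{"method": "move_arm", "body": {"moves": [0, 0, -0.01, 0, 0, 0, 0, 0, 0, 0, 0, 0]}}

```text
t: 12.98
eef_pos: [494.9, -302.4, 67.6]
tcp_rot: [-3.141, 0.001, -2.974]
ft_force: [2.6, -1.0, 4.2]
opening: 0.002
grip_force: 2.0
```

Emit:
{"method": "move_arm", "body": {"moves": [0, 0, -0.01, 0, 0, 0, 0, 0, 0, 0, 0, 0]}}

```text
t: 13.35
eef_pos: [494.6, -302.2, 69.0]
tcp_rot: [3.141, -0.0, -2.974]
ft_force: [2.4, -1.8, 3.5]
opening: 0.008
grip_force: 1.6
```

Emit:
{"method": "move_arm", "body": {"moves": [0, 0, -0.01, 0, 0, 0, 0, 0, 0, 0, 0, 0]}}

```text
t: 13.72
eef_pos: [494.5, -302.1, 70.5]
tcp_rot: [3.141, -0.0, -2.974]
ft_force: [0.9, -0.9, 2.0]
opening: 0.004
grip_force: 1.2
```

The force falls from 6 N at z 66 to 2 N at z 70.5. That is the 6 mm button spring, so the button was fully down. Rising clear and checking the final scene.

Emit:
{"method": "move_arm", "body": {"moves": [0, 0, -0.1, 0, 0, 0, -0.3, 0, 0, 0, -0.3, 0, 0, 0, -0.2, 0, 0.2, 0, 0, 0, 0.2, 0, 0, 0, 0.2, 0, 0, 0, 0, 0, 0, 0, 0, 0, 0, 0]}}

```text
t: 14.85
eef_pos: [406.3, -317.2, 206.1]
tcp_rot: [-3.141, 0.0, -2.974]
ft_force: [0.5, 0.8, 0.1]
opening: 0.005
grip_force: 0.0
```

```bash
python3 -c "
from h import *
import m
shot('scene','scene6');shot('side','side6')
for s in('0','6'):
    m.ims={n:cv2.cvtColor(cv2.imread(f'pics/{n}{s}.png'),cv2.COLOR_BGR2HSV) for n in('scene','side')}
    for w,c in(('e','red'),('r','blue'),('g','green')):
        print(s,c,m.tri(*[m.mask(n,w,c)[1] for n in m.ims]))
s=monitor.state();print(s['t'],s['ft_force'],s['eef_pos'])
a=cv2.imread('pics/scene6.png');cv2.imwrite('pics/c6.png',a)"
```

```text
0 red (array([571.03834143,  23.78278934,  98.61392338]), np.float64(0.4083052397087571))
0 blue (array([ 494.51811573, -302.0652164 ,   66.08169996]), np.float64(0.7617568126605783))
0 green (array([518.68017545, 284.83920173,  65.63524924]), np.float64(0.38838862727601264))
6 red (array([571.06026904,  23.72261274,  98.28346706]), np.float64(0.1923322775048156))
6 blue (array([ 494.4369296 , -302.148837  ,   65.94610691]), np.float64(0.666733743778016))Traceback (most recent call last):
  File "<string>", line 8, in <module>
    print(s,c,m.tri(*[m.mask(n,w,c)[1] for n in m.ims]))
                      ~~~~~~^^^^^^^
  File "m.py", line 11, in mask
    k,l,s,ce=cv2.connectedComponentsWithStats(m); i=1+np.argmax(s[1:,4]); return (l==i).astype(np.uint8),ce[i],s[i]
                                                      ~~~~~~~~~^^^^^^^^^
    return _wrapfunc(a, 'argmax', axis=axis, out=out, **kwds)
    return bound(*args, **kwds)
ValueError: attempt to get argmax of an empty sequence
```

Red and blue measure the same as at the start. Green is most likely hidden by the arm in the side view, and I never went near it. Handing in.

```bash
python3 -c "
from cell import order
print(order.job_done())"
```

```text
the job is handed in; nothing more can be done
None
```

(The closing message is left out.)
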